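# Lay out the files in order of length

## Robot

A 6-joint arm with a two-finger parallel gripper is mounted at the origin on the work surface. World frame = base frame: x ahead of the robot, y to its left, z up, the work surface at z = 0. Lengths are in mm, angles in degrees, forces in N, time in s.
With the tool pointing down it reaches from about 350 to 850 mm from the base axis. Payload 8.1 kg.
Tool frame: the origin (TCP) lies midway between the tips of the shut fingers; the grasp point (between the pads) lies 19 mm behind it; z points along the fingers, y is the line along which they close (so a half turn about z gives the same grasp; the last joint's range is limited). The gripper opens to 93 mm and grips with 3 to 60 N. Pads are 15 mm wide; open, the fingers measure 128 mm over their backs; the gripper's body (75 mm by 188 mm) begins 65 mm behind the grasp point.
Start: joints at [-80.18, 7.471, 85.268, -0, 87.261, -4.893], TCP at [152.412, -580.324, 218.635] pointing down, gripper open.
Joint ranges: [-169.43, 169.43], [-51.17, 129.36], [1.28, 143.12], [-76.62, 256.62], [0, 156.53], [-152.29, 152.29]. Speed limits (degrees/s): [136.94, 136.94, 159.86, 180, 180, 180].

## Interface

Orientations are given as a 3x3 rotation matrix whose columns are the frame's x, y, z axes.
In Python, from workcell import robot gives the robot as it stands.
- The arm moves only by the shell command python3 -m creep 'ROWS'. ROWS is text: rows parted by semicolons, each of 5 numbers parted by spaces: the shift along the tool's x, y, z in m, then the turn about the tool's z in degrees, then the closure, from -1 (fully open) to 1 (shut). In form: x y z roll gripper; .... A call has 1 to 12 rows; each row shifts and turns the commanded pose from where the row before left it, along the tool's axes as they then stand; what a row does not reach is not made up. A row lasts 1/10 s, in which the tool goes at most 50 mm and 8.59 degrees, less where a joint would pass 70% of its speed; a pose out of reach is approached as far as the arm can. A call with a gripper value outside its range is refused whole. The fingers move at their own pace and stop on an object; the grip force is fixed at half the most. Time passes only in rows, so rows that do not move let the fingers close. It gives the time, the measured TCP pose, the force, the opening and the grip force at its end, in the units of the state.
- robot.state(): the state, without advancing time (a new reading comes with each control period).
- robot.camera(name): name is "scene" or "side" or "wrist"; returns the picture (480x640x3 uint8, blue, green, red); there is no depth.
- robot.camera_info(name): a dict with "mtx" (3x3 intrinsics, pixels), "pose" (4x4, takes a point from camera to world coordinates); the wrist camera has in their place "tool_from_camera" (4x4, takes a point from camera to tool coordinates, whose origin is the TCP and whose axes are the flange's). Camera axes: x right, y up, looking along -z (the intrinsics and any distortion apply to the point x, -y, -z); pixel columns grow to the right and rows downward; lengths in mm; the calibration is good to about 2 mm. A picture is of the moment at which its call begins: read the wrist's pose just before it. camera_info takes no time and is no camera call.
- robot.job_done(): hands the job in; it is judged then, once.
The state is a dict: "t": time; "joint_pos": joint angles; "qd": joint speeds; "joint_efforts": joint torques, N m; "eef_pos": TCP position; "orientation": TCP orientation; "ft_force": force on the tool from outside, world axes, zero at the start; "ft_torque": the same for the moment, N m; "opening": opening from 0.0 (shut) to 1.0 (fully open); "finger_force": force on a finger pad.
Only numpy, scipy, OpenCV 4.12 (cv2) and the standard library are available. Lean on these libraries where they do the work, as an engineer would, in place of code of your own. Each camera call takes 0.05 s, during which the arm holds its last target. There are 200 camera calls.

## Task

Lay the four files from the rubber mat in the file rest in order of length, one per lane, the longest in the end lane nearest the steel lattice workpiece and the shortest in the lane farthest from it, each with its handle on the black strip and its blade pointing straight down its lane, away from the robot. Set them down rather than dropping them, never let one file knock against another, and leave the tape roll and the packing block where they are.

Things in the scene. Friction and masses are not known exactly. Their poses are not given: they have to be found in the camera images.
- file_wood: file, a plain pale wooden handle, 260 mm long: handle 80 long, 24 wide, 23 high; brass ferrule 12 long; bright steel flat (18 wide, 5 thick) blade 168 long. About 150 g. Lies flat, loose; origin on the underside, under mid-handle; x to the blade's tip, z up. Balances 87 mm ahead of the origin; can be pinched across the handle (along y) anywhere from x = -30 to +30 mm
- file_red: file, a red handle, 230 mm long: handle 80 long, 24 wide, 23 high; black ferrule 12 long; bright steel half-round (13 wide) blade 138 long. About 115 g. Lies flat, loose; origin on the underside, under mid-handle; x to the blade's tip, z up. Balances 60 mm ahead of the origin; can be pinched across the handle (along y) anywhere from x = -30 to +30 mm
- file_blue: file, a blue handle, 200 mm long: handle 80 long, 24 wide, 23 high; black ferrule 12 long; bright steel square (8 wide) blade 108 long. About 100 g. Lies flat, loose; origin on the underside, under mid-handle; x to the blade's tip, z up. Balances 46 mm ahead of the origin; can be pinched across the handle (along y) anywhere from x = -30 to +30 mm
- file_yellow: file, a yellow handle, 170 mm long: handle 80 long, 24 wide, 23 high; black ferrule 12 long; bright steel round (7 diameter) blade 78 long. About 70 g. Lies flat, loose; origin on the underside, under mid-handle; x to the blade's tip, z up. Balances 27 mm ahead of the origin; can be pinched across the handle (along y) anywhere from x = -30 to +30 mm
- rest: fixed file rest, grey-painted board; origin under the board, mid-width; x away from robot, z up. Board 10 mm thick, x -110 to 140, y -145 to 145. Black rubber strip for handles, flush, x -97 to -13 (middle -55). Beyond it 5 wooden dividers, 10 wide, 18 high, x 15 to 135, at y -132, -66, 0, 66, 132, form 4 blade lanes centred on y -99, -33, 33, 99, each 56 wide
- workpiece: the job: three-legged bright steel lattice node, 145 mm high, on a brown wooden pad 150 by 130, fixed, well to the left or the right of mat and rest; origin under the pad's middle. It shows which end of the rest the longest file goes
- grinder: red angle grinder with aluminium head and grey disc lying on the bench on the other side, fixed, about 285 long (x) by 115, 80 high; leave it
- tape_roll: roll of yellow masking tape lying flat and loose, 90 outside diameter, 68 inside, 25 high; bystander; origin under its centre
- packing_block: loose dark wooden packing block, 45 (x) by 75 (y), 32 high; bystander; origin under its centre
There are look-alikes about, which are no part of the job. Leave any pink look-alike of the workpiece alone.

How it is judged (in metres and radians):
At the end, for the whole second after the job is handed in: each file lies flat and still in its own lane, longest nearest the workpiece, then in falling length; middle of handle within 15 mm of the lane's centre line and 20 mm of the strip's centre line, blade away from the robot, within 0.15 rad of the lane's direction (((y of workpiece in the frame of rest above 0 m and y of file_wood in the frame of rest between 0.084 and 0.114 m and y of file_red in the frame of rest between 0.018 and 0.048 m and y of file_blue in the frame of rest between -0.048 and -0.018 m and y of file_yellow in the frame of rest between -0.114 and -0.084 m) or (y of workpiece in the frame of rest below 0 m and y of file_wood in the frame of rest between -0.114 and -0.084 m and y of file_red in the frame of rest between -0.048 and -0.018 m and y of file_blue in the frame of rest between 0.018 and 0.048 m and y of file_yellow in the frame of rest between 0.084 and 0.114 m)) and x of file_wood in the frame of rest between -0.075 and -0.035 m and z of file_wood in the frame of rest between 0.005 and 0.015 m and x of rest in the frame of file_wood above 0.02 m and angle between the x axis of each of file_wood, file_red, file_blue, file_yellow and the x axis of rest, either way round below 0.15 rad and angle between each of file_wood, file_red, file_blue, file_yellow's own z axis and vertical below 0.1 rad and linear speed of each of file_wood, file_red, file_blue, file_yellow below 0.02 m/s and angular speed of each of file_wood, file_red, file_blue, file_yellow below 0.2 rad/s and x of file_red in the frame of rest between -0.075 and -0.035 m and z of file_red in the frame of rest between 0.005 and 0.015 m and x of rest in the frame of file_red above 0.02 m and x of file_blue in the frame of rest between -0.075 and -0.035 m and z of file_blue in the frame of rest between 0.005 and 0.015 m and x of rest in the frame of file_blue above 0.02 m and x of file_yellow in the frame of rest between -0.075 and -0.035 m and z of file_yellow in the frame of rest between 0.005 and 0.015 m and x of rest in the frame of file_yellow above 0.02 m); the robot touches nothing.
It fails at once if tape roll or packing block shifted by more than 20 mm (distance of any of tape_roll, packing_block from where it was at the start of the episode above 0.02 m).
It fails at once if one file knocks against another (over 0.5 N) (contact force between file_wood and file_red above 0.5 N or contact force between any of file_wood, file_red and file_blue above 0.5 N or contact force between any of file_wood, file_red, file_blue and file_yellow above 0.5 N).
It fails at once if a file dropped or thrown: moving faster than 0.8 m/s (a fall of over 30 mm) with no finger on it ((linear speed of file_wood above 0.8 m/s and contact force between the fingers and file_wood below 0.05 N) or (linear speed of file_red above 0.8 m/s and contact force between the fingers and file_red below 0.05 N) or (linear speed of file_blue above 0.8 m/s and contact force between the fingers and file_blue below 0.05 N) or (linear speed of file_yellow above 0.8 m/s and contact force between the fingers and file_yellow below 0.05 N)).
It also fails if it takes over 104 s, if anything falls off the work surface, if the arm or the gripper's body presses on something with over 40 N, if the wrist force passes 120 N, or if a joint passes its speed limit or range.

## Working session

There is one attempt and no reset: what is moved stays moved. The work goes in short steps, Python scripts to look and compute and a shell command to move; the robot and the scene stay as the last step left them, time stands still between calls to the robot, and variables do not carry over. Pictures are saved under pics/ and viewed, at most 14 in all, crops included, and the job is handed in when it is done.

```bash
ls; mkdir -p pics
python3 - <<'E'
from workcell import robot
import cv2,numpy as np
np.set_printoptions(suppress=True,precision=4)
s=robot.state();print(s['t'],s['eef_pos'],s['orientation'],s['opening'])
for n in('scene','side','wrist'):
    cv2.imwrite(f'pics/{n}0.png',robot.camera(n))
    i=robot.camera_info(n);print(n,{k:np.array(v) for k,v in i.items()})
E
```

```text
pics
0.0 [ 152.3045 -579.7654  217.5903] [[ 0.9672  0.254  -0.0003]
 [ 0.254  -0.9672  0.0018]
 [ 0.0001 -0.0018 -1.    ]] 0.999587380350773
scene {'mtx': array([[473.6937,   0.    , 318.1992],
       [  0.    , 473.6937, 237.4392],
       [  0.    ,   0.    ,   1.    ]]), 'pose': array([[   0.7513,   -0.3507,    0.5591, 1434.1247],
       [   0.66  ,    0.4039,   -0.6335, -963.2991],
       [  -0.0036,    0.8449,    0.5349,  854.356 ],
       [   0.    ,    0.    ,    0.    ,    1.    ]])}
side {'mtx': array([[582.3567,   0.    , 319.2495],
       [  0.    , 582.3567, 245.2905],
       [  0.    ,   0.    ,   1.    ]]), 'pose': array([[  -0.9463,    0.2321,   -0.225 ,  246.0149],
       [  -0.3229,   -0.7099,    0.6259,  928.1422],
       [  -0.0144,    0.665 ,    0.7467, 1138.9111],
       [   0.    ,    0.    ,    0.    ,    1.    ]])}
wrist {'mtx': array([[366.3431,   0.    , 320.7544],
       [  0.    , 366.3431, 241.6535],
       [  0.    ,   0.    ,   1.    ]]), 'tool_from_camera': array([[   0.0001,    0.9548,    0.2971,   82.3758],
       [   1.    ,    0.    ,   -0.0003,    0.5587],
       [  -0.0003,    0.2971,   -0.9548, -165.7251],
       [   0.    ,    0.    ,    0.    ,    1.    ]])}
```

View pics/scene0.png

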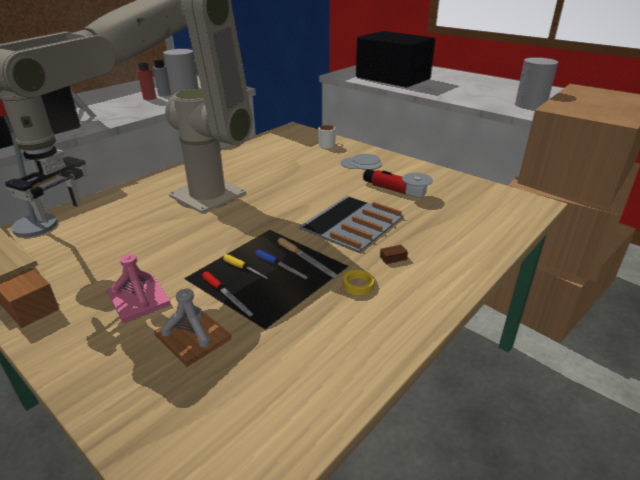

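View pics/side0.png

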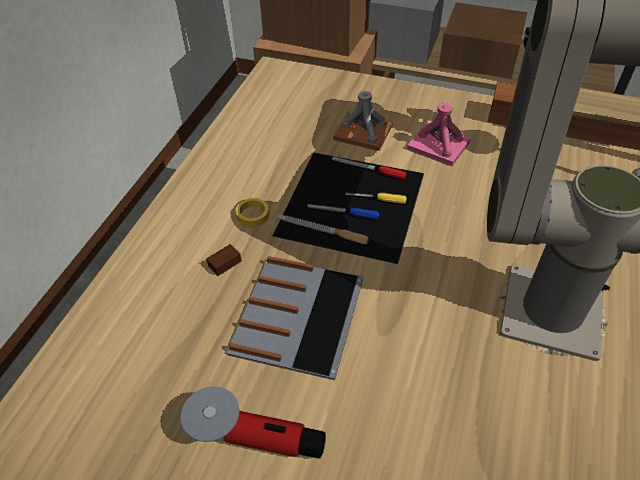

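Scene view: wood handle (290,245), blue (266,256), yellow (234,262), red (213,281); the steel lattice on its brown pad is at (190,330), the pink look-alike at (135,290), the rest at (355,220), tape at (359,283) and block at (394,254). In the side view the same files are at (353,237), (365,213), (391,198) and (392,172), the rest strip is at (328,320) and the steel lattice at (363,125).

Could be mistaken:
- Workpiece: grey lattice (190,330) or pink lattice (135,290). I choose the grey one on the brown pad.
- Wood file (290,245): the brown dividers (345,240) to (386,209) and the packing block (394,254). I choose the one with a blade on the mat.
- Yellow file (234,262): the tape roll (359,283). I choose the one on the mat.
- Red file (213,281): the grinder (390,181). I choose the one on the mat.

```bash
cat > h.py <<'E'
import cv2,numpy as np
from workcell import robot
np.set_printoptions(suppress=True,precision=1)
def cam(n,eef=None,R=None):
    i=robot.camera_info(n);M=np.array(i['mtx'])
    if n=='wrist':
        T=np.eye(4);T[:3,:3]=R;T[:3,3]=eef;return M,T@np.array(i['tool_from_camera'])
    return M,np.array(i['pose'])
def ray(c,px):
    M,P=c;px=np.atleast_2d(np.float64(px));h=np.c_[px,np.ones(len(px))]@np.linalg.inv(M).T
    d=h*[1,-1,-1]@P[:3,:3].T;return P[:3,3],d/np.linalg.norm(d,axis=1)[:,None]
def plane(c,px,z):
    o,d=ray(c,px);return (o+d*((z-o[2])/d[:,2])[:,None])
def tri(c1,p1,c2,p2):
    A=np.zeros((3,3));b=np.zeros(3);L=[]
    for c,p in((c1,p1),(c2,p2)):
        o,d=ray(c,p);Q=np.eye(3)-np.outer(d[0],d[0]);A+=Q;b+=Q@o;L.append((Q,o))
    x=np.linalg.solve(A,b);return x,max(np.linalg.norm(Q@(x-o)) for Q,o in L)
def blobs(m,amin):
    n,l,s,c=cv2.connectedComponentsWithStats(m.astype(np.uint8));return [(s[i,4],c[i],l==i) for i in range(1,n) if s[i,4]>amin]
def hmask(im,name):
    H,S,V=cv2.split(cv2.cvtColor(im,cv2.COLOR_BGR2HSV))
    return {'red':((H<6)|(H>174))&(S>170)&(V>60),'yellow':(H>22)&(H<34)&(S>170)&(V>90),
     'blue':(H>105)&(H<130)&(S>150)&(V>50),'wood':(H>8)&(H<20)&(S>80)&(V>60)}[name]
E
python3 - <<'E'
from h import *
roi={'scene':(185,228,350,325),'side':(273,150,425,262)}
C={n:cam(n) for n in roi}
for f in('wood','red','blue','yellow'):
    p={}
    for n,(x0,y0,x1,y1) in roi.items():
        im=cv2.imread(f'pics/{n}0.png')[y0:y1,x0:x1]
        b=blobs(hmask(im,f),15);b.sort(key=lambda t:-t[0]);print(f,n,[(t[0],(t[1]+[x0,y0])) for t in b[:4]])
        p[n]=b[0][1]+[x0,y0]
    print(f,*tri(C['scene'],p['scene'],C['side'],p['side']))
# rest: strip corners by eye, side & scene
W=cv2.imread('pics/side0.png')
for n,q in(('side',[(363,277),(335,377),(270,258),(227,352)]),('scene',[(350,198),(302,226)])):
    print(n,plane(C[n],q,10))
print('pieces',plane(C['side'],[(363,140),(252,222),(224,265)],0))
for n,(x0,y0,x1,y1) in(('scene',(150,185,410,330)),('side',(200,90,430,385))):
    im=cv2.imread(f'pics/{n}0.png')[y0:y1,x0:x1];s=min(800/(x1-x0),600/(y1-y0))
    cv2.imwrite(f'pics/{n}c.png',cv2.resize(im,None,fx=s,fy=s,interpolation=cv2.INTER_CUBIC))
E
```

```text
wood scene [(np.int32(5437), array([276.6, 269. ])), (np.int32(1232), array([215. , 308.9])), (np.int32(153), array([287.8, 244.9])), (np.int32(108), array([339.6, 237.4]))]
wood side [(np.int32(4302), array([353.6, 186.2])), (np.int32(1422), array([310.9, 253. ])), (np.int32(263), array([351.6, 235.7]))]
wood [ 575.3 -210.9   38.2] 24.878361860794307
red scene [(np.int32(167), array([210.8, 279.1]))]
red side [(np.int32(207), array([392.4, 171.9]))]
red [ 474.3 -346.8   18.1] 0.27840029664957694
blue scene [(np.int32(116), array([265.6, 255.6]))]
blue side [(np.int32(233), array([364.7, 212.8]))]
blue [ 505.4 -159.9   18.3] 0.8859578951597414
yellow scene [(np.int32(149), array([233.5, 260.6])), (np.int32(104), array([346.4, 281.7]))]
yellow side [(np.int32(213), array([392. , 197.4]))]
yellow [ 450.  -242.5   17.4] 0.6819724334965521
side [[449.4  47.6  10. ]
 [430.8 331.8  10. ]
 [691.6  62.   10. ]
 [679.1 348.7  10. ]]
scene [[457.  329.2  10. ]
 [460.3  55.7  10. ]]
pieces [[ 601.5 -484.7    0. ]
 [ 790.6  -49.9    0. ]
 [ 798.4  112.7    0. ]]
```

View pics/sidec.png

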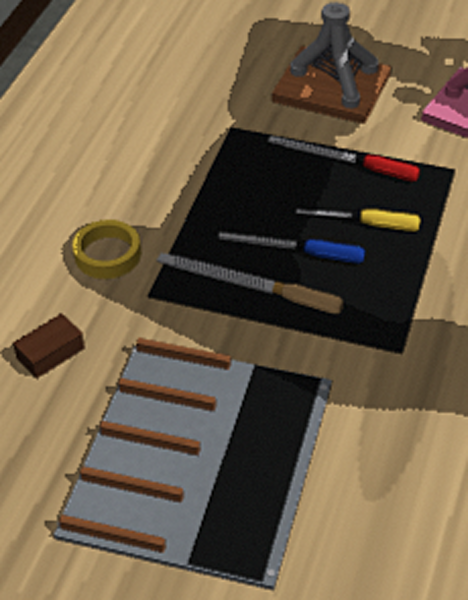

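The crop shows the mat with the four files (red, yellow, blue, wood from top to bottom), each with its blade pointing away from the robot. The rest is clear, and the grey steel lattice on its brown pad stands at −y. So the wood file goes in the rest's y=−99 lane. Next I take the wrist camera over the scene, in two places.

```bash
python3 -m creep '0 0 -0.04 7.35 -1; 0 0 -0.04 7.35 -1; 0.03 -0.035 -0.005 0 -1; 0.03 -0.035 -0.005 0 -1; 0.03 -0.035 -0.005 0 -1; 0.03 -0.035 -0.005 0 -1; 0.03 -0.035 -0.005 0 -1; 0.03 -0.035 -0.005 0 -1; 0.03 -0.035 0 0 -1; 0.03 -0.035 0 0 -1; 0.03 -0.035 0 0 -1; 0.03 -0.035 0 0 -1'; python3 -m creep '0.03 -0.035 0 0 -1; 0.03 -0.035 0 0 -1; 0.03 -0.035 0 0 -1; 0 0 0 0 -1; 0 0 0 0 -1'
cat > snap.py <<'E'
import sys,pickle
from h import *
s=robot.state();im=robot.camera('wrist');n=sys.argv[1]
cv2.imwrite(f'pics/{n}.png',im);pickle.dump((s['eef_pos'],s['orientation']),open(f'pics/{n}.pkl','wb'))
print(s['t'],s['eef_pos'])
E
python3 snap.py w1; python3 -m creep '0 -0.03 0 0 -1; 0 -0.03 0 0 -1; 0 -0.03 0 0 -1;0 -0.03 0 0 -1; 0 0 0 0 -1; 0 0 0 0 -1'; python3 snap.py w2
```

```text
t: 1.35
eef_pos: [453.2, -228.5, 328.5]
orientation: [[1.0, 0.0, 0.0], [0.0, -1.0, -0.0], [0.0, 0.0, -1.0]]
ft_force: [1.3, 0.2, -0.4]
opening: 1.001
finger_force: 0.0
t: 1.85
eef_pos: [542.5, -124.2, 328.0]
orientation: [[1.0, 0.003, -0.001], [0.003, -1.0, 0.0], [-0.001, -0.0, -1.0]]
ft_force: [-0.5, -0.3, 0.5]
opening: 1.001
finger_force: 0.0
1.85 [ 542.5 -124.2  328. ]
t: 2.5
eef_pos: [542.0, -6.3, 328.9]
orientation: [[1.0, -0.0, 0.0], [-0.0, -1.0, -0.001], [0.0, 0.001, -1.0]]
ft_force: [0.2, -0.5, 0.5]
opening: 0.996
finger_force: 0.0
2.5 [542.   -6.3 328.9]
```

View pics/w2.png

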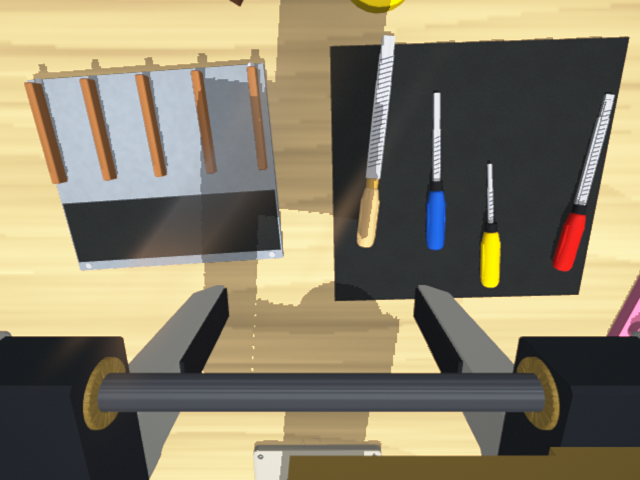

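w2 shows the rest on the left with strip corners about (63,205), (275,191), (282,250), (78,262). The handles are wood (369,215), blue (436,218), yellow (490,257) and red (570,240). One more place on the left gives stereo on the rest.

```bash
python3 -m creep '0 -0.03 0 0 -1; 0 -0.03 0 0 -1; 0 -0.03 0 0 -1;0 -0.03 0 0 -1; 0 0 0 0 -1; 0 0 0 0 -1' | head -2; python3 snap.py w3
cat > meas.py <<'E'
import pickle
from h import *
def L(n): 
    e=pickle.load(open(f'pics/{n}.pkl','rb'));return cv2.imread(f'pics/{n}.png'),cam('wrist',e[0],np.array(e[1]))
if __name__=='__main__':
    D={n:L(n) for n in('w1','w2','w3')}
    def files(n):
        im,c=D[n];V=im.max(2).copy()
        H,S,Vv=cv2.split(cv2.cvtColor(im,cv2.COLOR_BGR2HSV))
        mat=(Vv<60).astype(np.uint8);mat[320:]=0
        b=max(blobs(mat,2000),key=lambda t:t[0])[2].astype(np.uint8)
        k,_=cv2.findContours(b,cv2.RETR_EXTERNAL,2);hull=np.zeros_like(b);cv2.fillPoly(hull,[cv2.convexHull(max(k,key=len))],1)
        hull=cv2.erode(hull,np.ones((5,5)))
        out={}
        for f in('wood','red','blue','yellow'):
            m=hmask(im,f)&(hull>0)
            if f=='wood': m=(H>5)&(H<26)&(S>60)&(S<200)&(Vv>90)&(hull>0)
            a=max(blobs(m,100),key=lambda t:t[0]);ys,xs=np.nonzero(a[2])
            pts=np.c_[xs,ys];out[f]=(a[0],a[1],pts)
        return out
    F={n:files(n) for n in('w1','w2')}
    for f in F['w1']:
        x,e=tri(D['w1'][1],F['w1'][f][1],D['w2'][1],F['w2'][f][1])
        for n in('w1','w2'):
            P=plane(D[n][1],F[n][f][2],18)[:,:2];d=cv2.fitLine(np.float32(P),cv2.DIST_L2,0,.01,.01).ravel()[:2];d*=np.sign(d[0])
            t=(P-P.mean(0))@d
            w=(P-P.mean(0))@[-d[1],d[0]]
            print(f,n,F[n][f][0],F[n][f][1],'ctr@18',P.mean(0),'mid',P.mean(0)+d*(t.max()+t.min())/2,'yaw',np.degrees(np.arctan2(d[1],d[0])),'len',np.ptp(t),'wid',np.ptp(w))
        print(f,'tri',x,e)
    def strip(n):
        im,c=D[n];V=im.max(2);m=(V<70).astype(np.uint8);m[300:]=0
        m=cv2.morphologyEx(m,cv2.MORPH_OPEN,np.ones((5,5)))
        r=[]
        for a,ce,mm in blobs(m,2000):
            k,_=cv2.findContours(mm.astype(np.uint8),cv2.RETR_EXTERNAL,2)
            q=cv2.approxPolyDP(k[0],10,True)[:,0];r.append((a,ce,q))
        return r
    for n in('w2','w3'):
        for a,ce,q in strip(n): print(n,a,ce,q.tolist(),'\n',plane(D[n][1],q,10)[:,:2].tolist() if len(q)==4 else '')
E
python3 meas.py
```

```text
t: 3.15
eef_pos: [542.4, 113.6, 328.6]
3.15 [542.4 113.6 328.6]
wood w1 1494 [366.1 304.4] ctr@18 [ 382.3 -190.7] mid [ 383.7 -163.1] yaw 87.09474 len 197.91484768408668 wid 31.793962895739906
wood w2 1207 [368.3 213.9] ctr@18 [514.6 -70.6] mid [515.5 -70.6] yaw -4.258737 len 94.39237309131812 wid 25.771617664500482
wood tri [619.7 -68.1 477.2] 58.37455393051119
red w1 1072 [483.1 242.5] ctr@18 [ 475.7 -346.2] mid [ 475.4 -346.1] yaw -4.7203975 len 82.35051222881398 wid 27.534947158327597
red w2 1164 [568.8 241.6] ctr@18 [ 475.9 -345.5] mid [ 475.3 -345.4] yaw -4.4925103 len 81.37218077241249 wid 30.26955336867374
red tri [ 475.3 -347.5   15.2] 0.09055920284106939
blue w1 1020 [347.9 220.4] ctr@18 [ 506.2 -161.4] mid [ 505.6 -161.5] yaw 4.218647 len 81.837576314109 wid 24.568886931596687
blue w2 1085 [435.3 219.7] ctr@18 [ 506.7 -160.7] mid [ 505.8 -160.7] yaw 4.528341 len 81.25075260259197 wid 25.67379580909232
blue tri [ 506.  -161.6   15. ] 0.2587911935004418
yellow w1 968 [405.4 259.7] ctr@18 [ 450.5 -242.2] mid [ 449.6 -242.3] yaw 6.771218 len 81.46683851636365 wid 25.6852835912
[... 610 characters left out ...]
381468]]
w2 3043 [250.2 224.7] [[273, 190], [243, 194], [213, 252], [279, 248]] 
 [[545.6888817206487, 56.0049065661723], [540.359692376224, 96.14194296188172], [458.820332404156, 143.19174875365763], [464.65986208591835, 50.79583713959973]]
w2 4759 [113.3 225.9] [[173, 198], [65, 204], [79, 260], [128, 257]] 
 [[535.0142720955434, 189.92986486576783], [526.9355065648587, 335.7218337491758], [447.02864155033285, 332.59879675759333], [451.469339649239, 263.03553428115146]]
w3 47634 [535. 169.] [[639, 40], [495, 46], [458, 248], [443, 233], [479, 46], [429, 48], [417, 284], [459, 299], [639, 294]] 
 
w3 7930 [294.5 225.6] [[364, 191], [329, 239], [352, 191], [247, 199], [214, 257], [365, 248]]
```

View pics/w3.png

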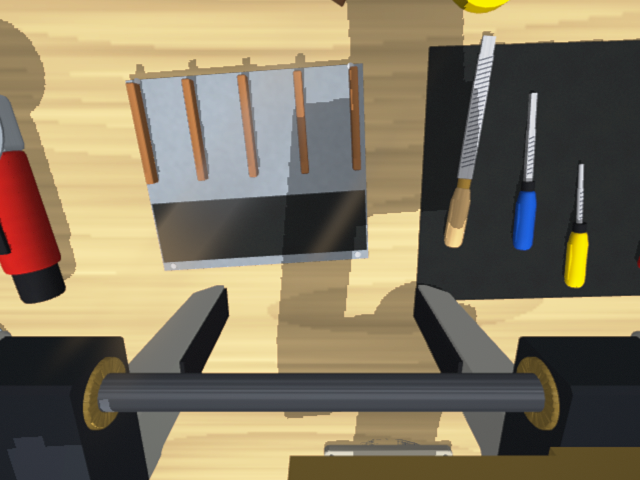

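w3 shows the strip corners at (152,204), (366,190), (368,249), (163,261). The handles match the w2 measurements. Next I triangulate the strip corners and blade tips across w1, w2 and w3.

Run:
```python
from meas import *
D={n:L(n) for n in('w1','w2','w3')}
def corner(n,p):
    g=cv2.cvtColor(D[n][0],cv2.COLOR_BGR2GRAY);q=np.float32([[p]])
    return cv2.cornerSubPix(g,q,(4,4),(-1,-1),(3,30,.01))[0,0]
S={'w2':[(64,204),(274,190),(281,249),(78,261)],'w3':[(152,204),(366,190),(368,249),(163,261)]}
X=[]
for a,b in zip(*S.values()):
    a,b=corner('w2',a),corner('w3',b);x,e=tri(D['w2'][1],a,D['w3'][1],b);X.append(x);print('strip',a,b,x,e,plane(D['w2'][1],a,10)[0][:2],plane(D['w3'][1],b,10)[0][:2])
X=np.array([plane(D['w3'][1],corner('w3',b),10)[0] for b in S['w3']])
u=(X[0]+X[3]-X[1]-X[2])[:2];yaw=np.degrees(np.arctan2(u[1],u[0]))-90
print('strip ctr',X.mean(0),'yaw',yaw,'len',np.linalg.norm(u)/2,'wid',np.linalg.norm((X[0]+X[1]-X[2]-X[3])[:2])/2)
c=X.mean(0)[:2];r=np.radians(yaw);ex=np.array([np.cos(r),np.sin(r)]);ey=np.array([-ex[1],ex[0]])
for f,l in(('wood',-99),('red',-33),('blue',33),('yellow',99)): print(f,'lane',c+ey*l)
# divider near ends (top, z 28): eye px w3
P=plane(D['w3'][1],[(153,182),(202,178),(252,175),(305,172),(357,168)],28)[:,:2]
print('dividers in rest frame',np.c_[(P-c)@ex-55,(P-c)@ey])
tips={'wood':((388,37),(488,35)),'blue':((437,94),(533,94)),'yellow':((490,163),(580,163))}
for f,(a,b) in tips.items(): print(f,'tip',*tri(D['w2'][1],a,D['w3'][1],b),plane(D['w2'][1],a,8)[0])
print('red tip',plane(D['w2'][1],(609,97),8)[0], plane(cam('side'),(333,158),8)[0])
M=D['w2'][0]
cv2.imwrite('pics/w1c.png',cv2.resize(D['w1'][0][10:300,180:560],None,fx=2,fy=2))
```

```text
strip [ 62.  203.5] [151.3 203.8] [527.5 339.7  10. ] 0.01674915328998585 [527.6 339.7] [527.5 339.7]
strip [275.4 189.7] [365.  189.6] [545.6  53.3   5.6] 0.20771684274178523 [546.1  52.8] [546.6  53.8]
strip [281.4 248.7] [366.7 249.1] [462.2  48.    6. ] 0.10724633401129662 [463.6  47.5] [463.4  48.5]
strip [ 78.3 261.6] [163.  262.1] [443.6 335.7   7.7] 0.16245694981059924 [444.6 334. ] [444.3 334.6]
strip ctr [495.4 194.2  10. ] yaw 3.81741808982855 len 286.636809005629 wid 83.37991656061325
wood lane [502.   95.4]
red lane [497.6 161.2]
blue lane [493.2 227.1]
yellow lane [488.8 292.9]
dividers in rest frame [[  17.4  126.5]
 [  18.2   63.7]
 [  17.7    0.2]
 [  17.   -66.8]
 [  17.6 -132.3]]
wood tip [730.  -88.3   0.8] 1.1573153318925176 [727.3 -87.1   8. ]
blue tip [ 664.9 -152.6    2.9] 0.12953762584368148 [ 664.4 -151.1    8. ]
yellow tip [ 579.8 -232.9   -2.5] 0.1447568622663851 [ 580.6 -228.2    8. ]
red tip [ 660.9 -364.8    8. ] [ 660.8 -364.4    8. ]
```

View pics/w1c.png

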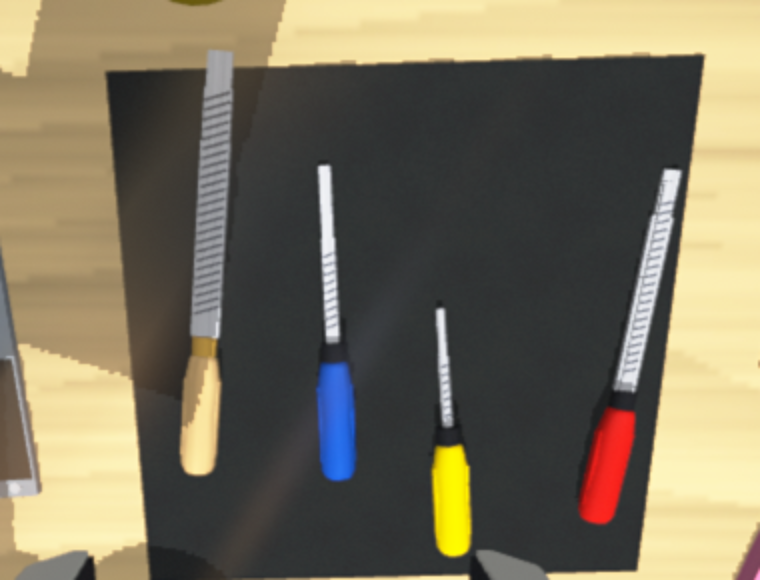

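w1c confirms four files on the mat with wood, blue, yellow and red handles, all blades pointing away. The tip-to-handle lengths check out at 220, 187, 159 and 131 mm against 220, 190, 160 and 130. Strip size is 287×83 against 290×84, and the dividers fall at ±132, ±65 and 0. I start with the wood file.

```bash
python3 -m creep '0 0.0233 0.0335 0 -0.1; 0 0.0233 0.0335 0 -0.1; 0 0.0233 0.0335 0 -0.1; 0 0.0233 0.0335 0 -0.1; 0 0.0233 0.0335 0 -0.1; 0 0.0233 0.0335 0 -0.1; 0 0.0233 0.0335 0 -0.1; -0.005 0.0233 0.0335 0 -0.1; 0 0 0 4.6 -0.1; 0 0 0 0 -0.1; 0 0 0 0 -0.1'; python3 snap.py a1
```

```text
t: 4.3
eef_pos: [537.7, -72.9, 61.4]
orientation: [[0.997, -0.08, 0.001], [-0.08, -0.997, -0.0], [0.001, 0.0, -1.0]]
ft_force: [1.0, -1.7, 0.0]
opening: 0.554
finger_force: 0.0
4.3 [537.7 -72.9  61.4]
```

View pics/a1.png

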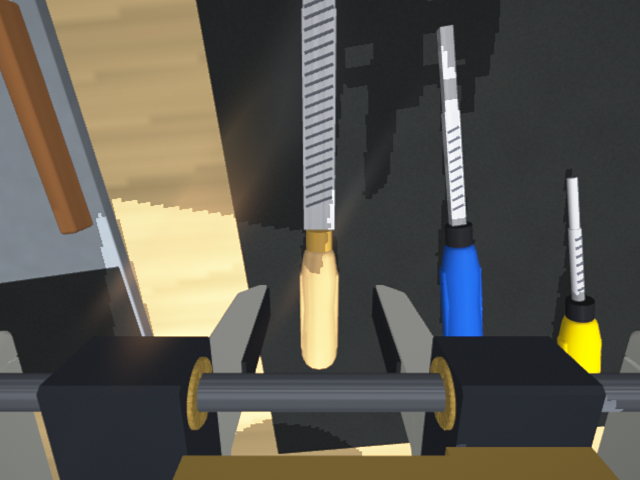

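a1 shows the wood handle at (319,310), upright and centred between the fingertips at (266,290) and (378,290), with blue well outside. I go down and grasp.

```bash
python3 -m creep '0 0 0.015 0 -0.1; 0 0 0.015 0 -0.1; 0 0 0.015 0 -0.1; 0 0 0.011 0 -0.1; 0 0 0 0 -0.1; 0 0 0 0 1; 0 0 0 0 1; 0 0 0 0 1; 0 0 0 0 1; 0 0 0 0 1; 0 0 0 0 1;0 0 0 0 1'
```

```text
t: 5.55
eef_pos: [537.2, -71.6, 4.6]
orientation: [[0.997, -0.08, -0.0], [-0.08, -0.997, 0.0], [-0.0, -0.0, -1.0]]
ft_force: [0.1, -1.2, -1.4]
opening: 0.256
finger_force: 30.0
```

```bash
python3 -m creep '0 0 -0.003 0 1; 0 0 -0.006 0 1; 0 0 -0.01 0 1; 0 0 -0.014 0 1; 0 0 -0.016 0 1; 0 0 -0.016 0 1; 0 0 -0.014 0 1; 0 0 -0.01 0 1; 0 0 -0.006 0 1; 0 0 0 0 1; 0 0 0 0 1';  python3 - <<'E'
from h import *
cv2.imwrite('pics/s1.png',cv2.resize(robot.camera('scene')[150:330,180:430],None,fx=3,fy=3))
E
```

```text
t: 6.65
eef_pos: [537.0, -71.5, 99.2]
orientation: [[0.997, -0.08, -0.001], [-0.08, -0.997, 0.0], [-0.001, -0.0, -1.0]]
ft_force: [-0.3, -0.0, -2.3]
opening: 0.251
finger_force: 30.0
```

View pics/s1.png

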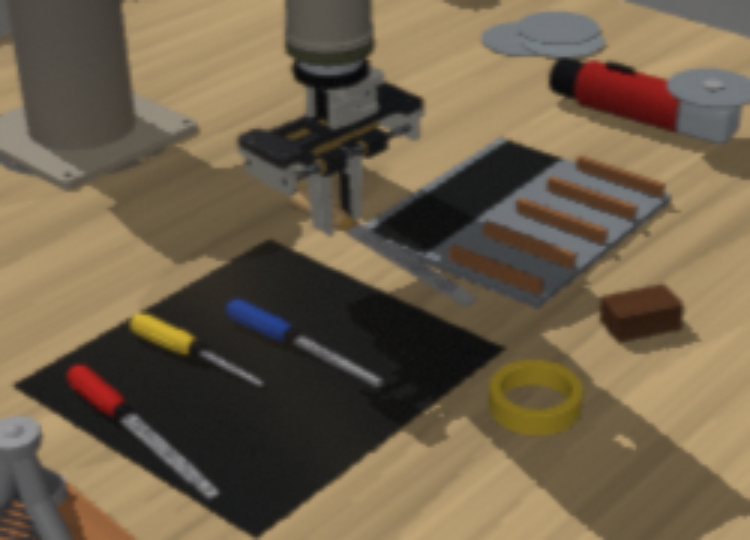

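s1 shows the wood file held in the fingers, blade tip at about (470,298) in the crop. I work out its sag from that ray.

Run:
```python
from h import *
o,d=ray(cam('scene'),(180+470/3,150+298/3));d=d[0]
r=np.radians(-4.6);n=np.array([-np.sin(r),np.cos(r),0]);g=np.array([537,-71.5,99])
p=o+d*(((g-o)@n)/(d@n));print(p,(p-g))
```

```text
[730.9 -87.1 103.5] [193.9 -15.6   4.5]
```

No sag. I carry it to its lane, above the rest.

```bash
python3 -m creep '0 0 0 -2.8 1; 0 0 0 -2.8 1; 0 0 0 -2.8 1; 0.004 -0.012 0 0 1; 0 -0.02 0 0 1; 0 -0.025 0 0 1; 0 -0.027 0 0 1; 0 -0.027 0 0 1; 0 -0.025 0 0 1; 0 -0.02 0 0 1; 0 -0.013 0 0 1'; python3 -m creep '0 0 0.02 0 1; 0 0 0.02 0 1; 0 0 0.02 0 1; 0 0 0.015 0 1; 0 0 0 0 1; 0 0 0 0 1'; python3 snap.py a2
```

```text
t: 7.8
eef_pos: [529.4, 99.4, 99.0]
orientation: [[0.998, 0.067, -0.001], [0.067, -0.998, 0.0], [-0.001, -0.0, -1.0]]
ft_force: [0.5, 0.4, -1.8]
opening: 0.255
finger_force: 30.0
t: 8.4
eef_pos: [530.0, 97.3, 24.6]
orientation: [[0.998, 0.066, -0.001], [0.066, -0.998, -0.0], [-0.001, 0.0, -1.0]]
ft_force: [0.2, 0.4, 0.4]
opening: 0.256
finger_force: 30.0
8.4 [530.   97.3  24.6]
```

View pics/a2.png

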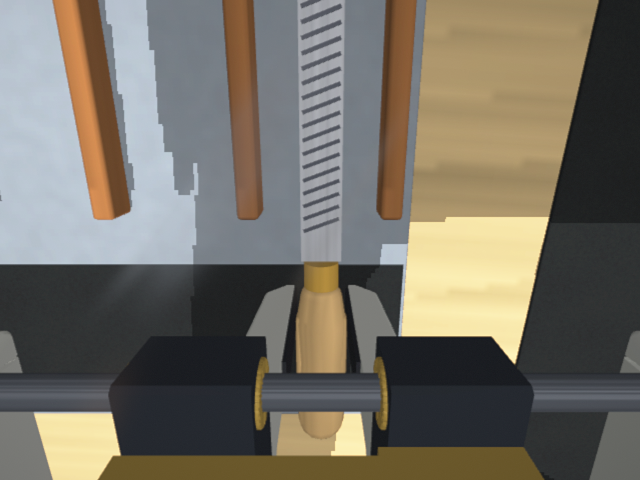

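a2 shows the blade at column 321, midway between the dividers at 250 and 391 and parallel to them. I lower it.

```bash
python3 -m creep '0 0 0.004 0 1; 0 0 0.003 0 1; 0 0 0.002 0 1; 0 0 0 0 1; 0 0 0 0 1'; python3 -m creep '0 0 0.001 0 1; 0 0 0 0 1; 0 0 0 0 1'
```

```text
t: 8.95
eef_pos: [530.0, 97.3, 15.6]
orientation: [[0.998, 0.066, -0.0], [0.066, -0.998, 0.0], [-0.0, -0.0, -1.0]]
ft_force: [-1.0, 0.5, -1.8]
opening: 0.259
finger_force: 30.0
t: 9.25
eef_pos: [530.0, 97.3, 14.6]
orientation: [[0.998, 0.067, -0.0], [0.067, -0.998, 0.0], [-0.0, -0.0, -1.0]]
ft_force: [0.5, 0.1, -1.5]
opening: 0.256
finger_force: 30.0
```

```bash
python3 -m creep '0 0 0.001 0 1; 0 0 0 0 1; 0 0 0 0 1' | sed -n '2p;4p'; python3 -m creep '0 0 0.001 0 1; 0 0 0 0 1; 0 0 0 0 1'| sed -n '2p;4p'
```

```text
eef_pos: [530.0, 97.3, 13.6]
ft_force: [1.3, -0.7, -1.2]
eef_pos: [530.0, 97.2, 12.6]
ft_force: [0.0, -0.3, -1.9]
```

```bash
python3 -m creep '0 0 0.001 0 1; 0 0 0 0 1; 0 0 0 0 1' | sed -n '2p;4p'; python3 -m creep '0 0 0.001 0 1; 0 0 0 0 1; 0 0 0 0 1'| sed -n '2p;4p'
```

```text
eef_pos: [530.0, 97.3, 11.6]
ft_force: [-0.3, 0.4, -1.7]
eef_pos: [530.2, 97.3, 11.4]
ft_force: [-4.6, -0.2, 5.6]
```

Touchdown at TCP z 11.4. I open, rise and go over to red.

```bash
python3 -m creep '0 0 0 0 -0.1; 0 0 0 0 -0.1; 0 0 0 0 -0.1; 0 0 0 0 -0.1; 0 0 0 0 -0.1; 0 0 -0.02 0 -0.1; 0 0 -0.03 0 -0.1; 0 0 -0.03 0 -0.1; 0 0 -0.02 3.1 -0.1; 0 0 0 3.1 -0.1; 0 0 0 3.1 -0.1;0 0 0 0 -0.1'|sed -n '2,3p;5p';  python3 -m creep '0.013 0.04 0 0 -0.1; 0 0.045 0 0 -0.1; 0 0.045 0 0 -0.1; 0 0.045 0 0 -0.1; 0 0.045 0 0 -0.1; 0 0.045 0 0 -0.1; 0 0.045 0 0 -0.1; 0 0.045 0 0 -0.1; 0 0.045 0.02 0 -0.1; 0 0.045 0.02 0 -0.1; 0 0 0.01 0 -0.1; 0 0 0 0 -0.1'; python3 -m creep '0 0 0 0 -0.1'; python3 snap.py a3
```

```text
eef_pos: [530.1, 97.3, 110.8]
orientation: [[0.995, -0.097, 0.0], [-0.097, -0.995, 0.0], [0.0, -0.0, -1.0]]
opening: 0.552
t: 12.85
eef_pos: [498.5, -346.6, 57.8]
orientation: [[0.995, -0.097, -0.004], [-0.097, -0.995, 0.003], [-0.004, -0.003, -1.0]]
ft_force: [0.1, 0.5, -1.1]
opening: 0.552
finger_force: 0.0
t: 12.95
eef_pos: [500.4, -345.9, 60.4]
orientation: [[0.996, -0.094, -0.001], [-0.094, -0.996, 0.001], [-0.001, -0.001, -1.0]]
ft_force: [0.0, -0.2, -0.2]
opening: 0.554
finger_force: 0.0
12.95 [ 500.4 -345.9   60.4]
```

View pics/a3.png

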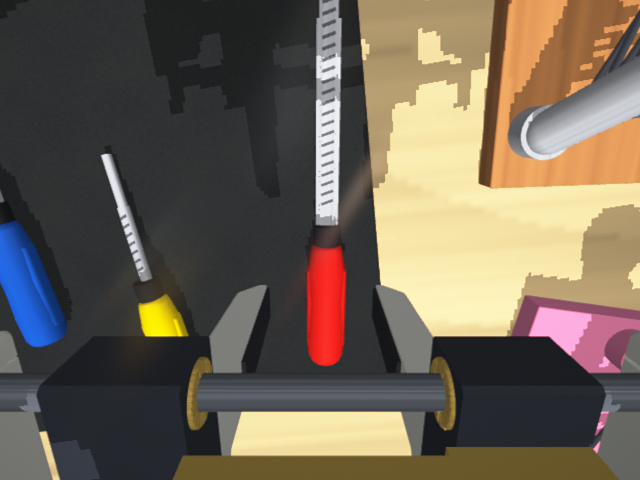

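a3 shows the red handle at (326,310), about 2 mm right of the finger centre (321). Pink's corner is at (525,298), so before lowering I check how close the gripper body comes to the two lattices.

Run:
```python
from h import *
a,b=cam('scene'),cam('side')
print('pink top',tri(a,(129,261),b,(444,108)));print('steel top',tri(a,(184,296),b,(365,97)))
print('pink pad corners side z8',plane(b,[(408,145),(419,132),(470,148),(456,163)],8))
im=cv2.imread('pics/side0.png');H,S,V=cv2.split(cv2.cvtColor(im,cv2.COLOR_BGR2HSV))
m=(H>145)&(H<172)&(S>80)&(V>80);t=max(blobs(m,50),key=lambda t:t[0]);ys,xs=np.nonzero(t[2])
P=np.c_[xs,ys]
for z in(10,90,120): q=plane(b,P,z);print(z,'pink max y if at z',q[:,1].max(),q[q[:,1].argmax()])
```

```text
pink top (array([ 378. , -526.6,  135.6]), np.float64(3.1262898608144956))
steel top (array([ 610.8, -515.9,  134.1]), np.float64(0.9094603783525481))
pink pad corners side z8 [[ 461.3 -493.3    8. ]
 [ 443.2 -566.7    8. ]
 [ 279.3 -536.6    8. ]
 [ 307.3 -454.2    8. ]]
10 pink max y if at z -448.1663439751517 [ 318.4 -448.2   10. ]
90 pink max y if at z -350.6345806092763 [ 313.3 -350.6   90. ]
120 pink max y if at z -314.06016934707304 [ 311.4 -314.1  120. ]
```

Both are clear (tops at about (378,−527) and (611,−516); the body reaches only to y −440). I grasp red.

```bash
python3 -m creep '0 0.0015 0.015 0 -0.1; 0 0 0.015 0 -0.1; 0 0 0.015 0 -0.1; 0 0 0.01 0 -0.1; 0 0 0 0 -0.1; 0 0 0 0 1; 0 0 0 0 1; 0 0 0 0 1; 0 0 0 0 1; 0 0 0 0 1; 0 0 0 0 1;0 0 0 0 1'|sed -n '2,6p'; python3 -m creep '0 0 -0.003 0 1; 0 0 -0.006 0 1; 0 0 -0.01 0 1; 0 0 -0.014 0 1; 0 0 -0.016 0 1; 0 0 -0.016 0 1; 0 0 -0.014 0 1; 0 0 -0.014 0 1; 0 0 -0.01 0 1; 0 0 0 0 1; 0 0 0 0 1'|sed -n '2,6p'
```

```text
eef_pos: [500.2, -348.4, 5.6]
orientation: [[0.995, -0.096, -0.0], [-0.096, -0.995, 0.0], [-0.0, -0.0, -1.0]]
ft_force: [-0.6, 0.8, -0.1]
opening: 0.255
finger_force: 30.0
eef_pos: [500.2, -348.4, 108.5]
orientation: [[0.995, -0.096, -0.0], [-0.096, -0.995, 0.0], [-0.0, -0.0, -1.0]]
ft_force: [0.6, -0.6, -1.1]
opening: 0.258
finger_force: 30.0
```

```bash
python3 -m creep '0 0 0 -3.1 1; 0 0 0 -3.1 1; 0 0 0 -3.1 1; 0.004 -0.02 0 0 1; 0.004 -0.03 0 0 1; 0.004 -0.04 0 0 1; 0.004 -0.04 0 0 1; 0.004 -0.04 0 0 1; 0.004 -0.04 0 0 1; 0.004 -0.04 0 0 1; 0.004 -0.04 0 0 1; 0.004 -0.04 0 0 1' | sed -n '2,3p'; python3 -m creep '0.004 -0.04 0 0 1; 0.004 -0.04 0 0 1; 0.004 -0.04 0 0 1; 0.004 -0.03 0 0 1; 0.004 -0.0287 0 0 1; 0 0 0 0 1; 0 0 0.02 0 1; 0 0 0.025 0 1; 0 0 0.025 0 1; 0 0 0.012 0 1; 0 0 0 0 1; 0 0 0 0 1'; python3 snap.py a4
```

```text
eef_pos: [513.1, -14.2, 107.8]
orientation: [[0.998, 0.066, -0.001], [0.066, -0.998, 0.0], [-0.001, -0.001, -1.0]]
t: 17.7
eef_pos: [522.4, 162.8, 27.1]
orientation: [[0.998, 0.066, 0.0], [0.066, -0.998, -0.0], [0.0, 0.0, -1.0]]
ft_force: [-0.3, 1.0, -0.6]
opening: 0.255
finger_force: 30.0
17.7 [522.4 162.8  27.1]
```

View pics/a4.png

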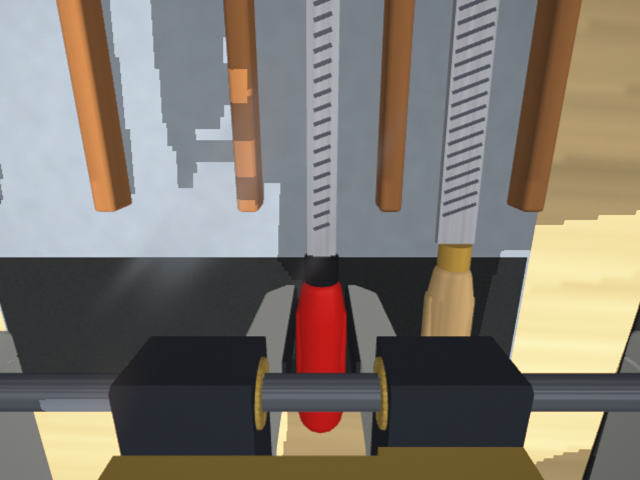

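a4 shows red's blade at column 321, midway between the dividers at 248 and 392, with wood lying straight in its lane at (455,300). I lower, release and go to blue.

```bash
python3 -m creep '0 0 0.006 0 1; 0 0 0.004 0 1; 0 0 0.003 0 1; 0 0 0.001 0 1; 0 0 0 0 1; 0 0 0 0 1' | sed -n '2p;4p'; python3 -m creep '0 0 0.001 0 1; 0 0 0 0 1; 0 0 0 0 1'| sed -n '2p;4p'
```

```text
eef_pos: [522.4, 162.9, 12.7]
ft_force: [0.4, 0.9, -0.3]
eef_pos: [522.5, 162.9, 12.5]
ft_force: [-4.3, -2.1, 8.0]
```

```bash
python3 -m creep '0 0 0 0 -0.1; 0 0 0 0 -0.1; 0 0 0 0 -0.1; 0 0 0 0 -0.1; 0 0 0 0 -0.1; 0 0 -0.02 0 -0.1; 0 0 -0.03 0 -0.1; 0 0 -0.03 0 -0.1; 0 0 -0.018 0 -0.1; 0 0 0 0 -0.1'|sed -n '2,3p;5p';  python3 -m creep '-0.002 0.032 0 0 -0.1; -0.002 0.04 0 0 -0.1; -0.002 0.04 0 0 -0.1; -0.002 0.04 0 0 -0.1; -0.002 0.04 0 0 -0.1; -0.002 0.04 0 0 -0.1; -0.002 0.04 0.01 0 -0.1; -0.002 0.03 0.02 0 -0.1; -0.002 0.02 0.02 0 -0.1; 0 0 0 0 -0.1; 0 0 0 0 -0.1; 0 0 0 0 -0.1'|sed -n '1,3p;5p'; python3 snap.py a5
```

```text
eef_pos: [524.8, 163.4, 113.1]
orientation: [[0.998, 0.067, 0.006], [0.067, -0.998, 0.001], [0.006, -0.001, -1.0]]
opening: 0.55
t: 20.85
eef_pos: [526.0, -158.8, 59.8]
orientation: [[0.998, 0.067, 0.0], [0.067, -0.998, 0.0], [0.0, -0.0, -1.0]]
opening: 0.549
20.85 [ 526.  -158.8   59.8]
```

View pics/a5.png

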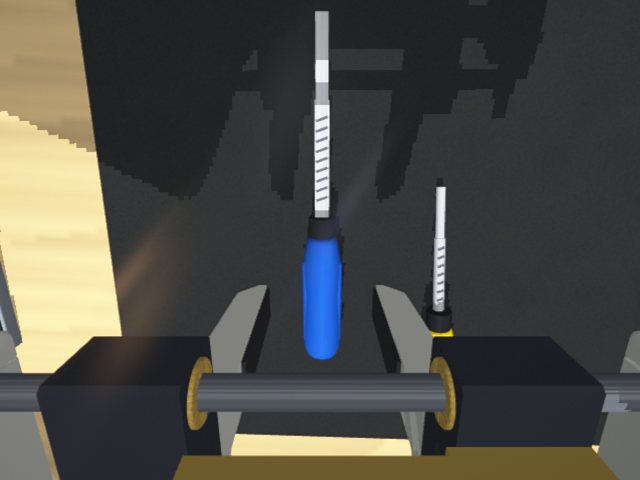

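a5 shows the blue handle at (321,300), centred and upright; yellow at (440,320) is clear of the fingers. I grasp blue.

```bash
python3 -m creep '0 0 0.015 0 -0.1; 0 0 0.015 0 -0.1; 0 0 0.015 0 -0.1; 0 0 0.0095 0 -0.1; 0 0 0 0 -0.1; 0 0 0 0 1; 0 0 0 0 1; 0 0 0 0 1; 0 0 0 0 1; 0 0 0 0 1; 0 0 0 0 1;0 0 0 0 1'|sed -n '2,6p'; python3 -m creep '0 0 -0.003 0 1; 0 0 -0.006 0 1; 0 0 -0.01 0 1; 0 0 -0.014 0 1; 0 0 -0.016 0 1; 0 0 -0.016 0 1; 0 0 -0.014 0 1; 0 0 -0.014 0 1; 0 0 -0.01 0 1; 0 0 0 0 1; 0 0 0 0 1'|sed -n '2,6p'
```

```text
eef_pos: [525.7, -159.6, 5.1]
orientation: [[0.998, 0.067, -0.0], [0.067, -0.998, 0.0], [-0.0, -0.0, -1.0]]
ft_force: [-0.4, -0.2, -0.8]
opening: 0.261
finger_force: 30.0
eef_pos: [525.7, -159.6, 108.0]
orientation: [[0.998, 0.067, -0.0], [0.067, -0.998, 0.0], [-0.0, -0.0, -1.0]]
ft_force: [-0.6, -0.1, -0.9]
opening: 0.256
finger_force: 30.0
```

```bash
python3 -m creep '0.0012 -0.02 0 0 1; 0.0012 -0.03 0 0 1; 0.0012 -0.04 0 0 1; 0.0012 -0.04 0 0 1; 0.0012 -0.04 0 0 1; 0.0012 -0.04 0 0 1; 0.0012 -0.04 0 0 1; 0.0012 -0.04 0 0 1; 0.0012 -0.04 0 0 1; 0.0012 -0.035 0 0 1; 0.0012 -0.023 0 0 1; 0 0 0 0 1' | sed -n '2,3p'; python3 -m creep '0 0 0.02 0 1; 0 0 0.025 0 1; 0 0 0.025 0 1; 0 0 0.012 0 1; 0 0 0 0 1; 0 0 0 0 1'; python3 snap.py a6
```

```text
eef_pos: [511.9, 231.0, 106.8]
orientation: [[0.998, 0.07, -0.002], [0.07, -0.998, 0.0], [-0.002, -0.0, -1.0]]
t: 25.0
eef_pos: [513.4, 228.0, 26.5]
orientation: [[0.998, 0.066, -0.0], [0.066, -0.998, -0.0], [-0.0, 0.0, -1.0]]
ft_force: [-0.7, -0.4, -0.1]
opening: 0.254
finger_force: 30.0
25.0 [513.4 228.   26.5]
```

View pics/a6.png

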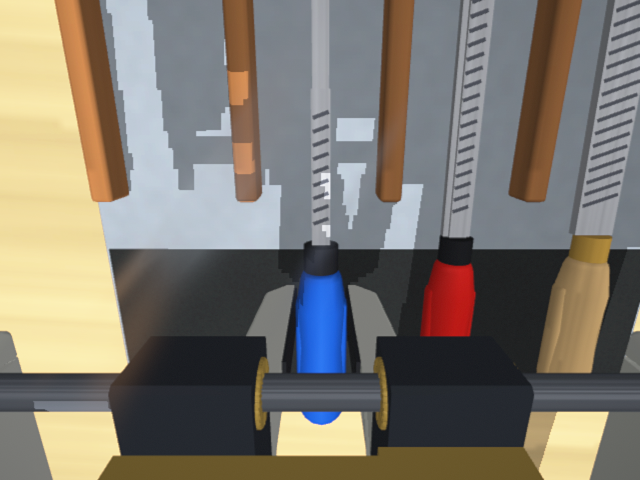

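a6 shows blue centred at column 321 between the dividers at 248 and 391, and red and wood lying straight in their lanes. I lower, release and go to yellow.

```bash
python3 -m creep '0 0 0.006 0 1; 0 0 0.004 0 1; 0 0 0.003 0 1; 0 0 0.001 0 1; 0 0 0 0 1; 0 0 0 0 1' | sed -n '2p;4p'; python3 -m creep '0 0 0.0007 0 1; 0 0 0 0 1; 0 0 0 0 1'| sed -n '2p;4p'
```

```text
eef_pos: [513.2, 228.4, 12.2]
ft_force: [-0.6, 0.2, -1.6]
eef_pos: [513.3, 228.5, 11.9]
ft_force: [-3.3, -0.6, 5.6]
```

```bash
python3 -m creep '0 0 0 0 -0.1; 0 0 0 0 -0.1; 0 0 0 0 -0.1; 0 0 0 0 -0.1; 0 0 0 0 -0.1; 0 0 -0.02 0 -0.1; 0 0 -0.03 0 -0.1; 0 0 -0.03 0 -0.1; 0 0 -0.018 0 -0.1; 0 0 0 -2.7 -0.1'|sed -n '2p;5p';  python3 -m creep '-0.008 0.02 0 0 -0.1; -0.008 0.03 0 0 -0.1; -0.008 0.04 0 0 -0.1; -0.008 0.04 0 0 -0.1; -0.008 0.04 0 0 -0.1; -0.008 0.04 0 0 -0.1; -0.008 0.04 0 0 -0.1; -0.008 0.04 0 0 -0.1; -0.008 0.04 0 0 -0.1; -0.008 0.04 0 0 -0.1; -0.008 0.04 0 0 -0.1; -0.008 0.03 0 0 -0.1'|sed -n '1,2p;5p'; python3 -m creep '-0.008 0.02 0.015 0 -0.1; 0 0 0.02 0 -0.1; 0 0 0.015 0 -0.1; 0 0 0 0 -0.1; 0 0 0 0 -0.1'; python3 snap.py a7
python3 - <<'E'
from meas import *
im,c=L('a7');m=hmask(im,'yellow');m[336:]=False
b=sorted(blobs(m,100),key=lambda t:-t[0]);ys,xs=np.nonzero(b[0][2]);print([(t[0],t[1]) for t in b[:3]])
for r in range(ys.min(),ys.max()+1,12): print(r,xs[ys==r].min(),xs[ys==r].max())
w=(im.min(2)>110)&(cv2.cvtColor(im,cv2.COLOR_BGR2HSV)[...,1]<40);w[ys.min():]=False;w[:,:int(b[0][1][0])-60]=False;w[:,int(b[0][1][0])+60:]=False
for t in blobs(w,30): print('blade',t[0],t[1])
E
```

```text
eef_pos: [515.6, 229.2, 113.5]
opening: 0.551
t: 28.15
eef_pos: [467.4, -222.1, 109.6]
opening: 0.552
t: 28.65
eef_pos: [461.9, -239.8, 59.3]
orientation: [[0.993, 0.114, -0.001], [0.114, -0.993, 0.001], [-0.001, -0.001, -1.0]]
ft_force: [0.8, 0.1, -0.5]
opening: 0.552
finger_force: 0.0
28.65 [ 461.9 -239.8   59.3]
[(np.int32(4221), array([322.2, 281. ]))]
224 309 335
236 306 339
248 303 341
260 302 342
272 302 342
284 303 342
296 303 341
308 303 341
320 303 341
332 304 340
blade 1452 [322.3 133.9]
```

The yellow handle is at column 322 and its blade at 322, centred and aligned. I grasp it.

```bash
python3 -m creep '0 0 0.015 0 -0.1; 0 0 0.015 0 -0.1; 0 0 0.015 0 -0.1; 0 0 0.009 0 -0.1; 0 0 0 0 -0.1; 0 0 0 0 1; 0 0 0 0 1; 0 0 0 0 1; 0 0 0 0 1; 0 0 0 0 1; 0 0 0 0 1;0 0 0 0 1'|sed -n '2,6p'; python3 -m creep '0 0 -0.003 0 1; 0 0 -0.006 0 1; 0 0 -0.01 0 1; 0 0 -0.014 0 1; 0 0 -0.016 0 1; 0 0 -0.016 0 1; 0 0 -0.014 0 1; 0 0 -0.014 0 1; 0 0 -0.01 0 1; 0 0 0 1.4 1; 0 0 0 1.3 1; 0 0 0 0 1'|sed -n '2,6p'
```

```text
eef_pos: [462.0, -240.4, 5.4]
orientation: [[0.994, 0.113, -0.0], [0.113, -0.994, 0.0], [-0.0, -0.0, -1.0]]
ft_force: [-0.3, 0.2, -1.3]
opening: 0.257
finger_force: 30.0
eef_pos: [461.4, -240.1, 107.5]
orientation: [[0.998, 0.065, -0.001], [0.065, -0.998, 0.001], [-0.001, -0.001, -1.0]]
ft_force: [-0.5, 0.5, -0.7]
opening: 0.256
finger_force: 30.0
```

```bash
python3 -m creep '0.005 -0.02 0 0 1; 0.005 -0.03 0 0 1; 0.005 -0.04 0 0 1; 0.005 -0.04 0 0 1; 0.005 -0.04 0 0 1; 0.005 -0.04 0 0 1; 0.005 -0.04 0 0 1; 0.005 -0.04 0 0 1; 0.005 -0.04 0 0 1; 0.005 -0.04 0 0 1; 0.005 -0.04 0 0 1; 0.005 -0.04 0 0 1' | sed -n '2,3p'; python3 -m creep '0.005 -0.04 0 0 1; 0.005 -0.025 0 0 1; 0.005 -0.015 0 0 1; 0 0 0 0 1; 0 0 0.02 0 1; 0 0 0.025 0 1; 0 0 0.025 0 1; 0 0 0.012 0 1; 0 0 0 0 1; 0 0 0 0 1'; python3 snap.py a8
python3 - <<'E'
from meas import *
im,c=L('a8');H,S,V=cv2.split(cv2.cvtColor(im,cv2.COLOR_BGR2HSV));m=(H>5)&(H<17)&(S>140)&(V>60)
for r in(30,100,150): 
    x=np.nonzero(m[r])[0];print(r,[(g[0],g[-1]) for g in np.split(x,np.nonzero(np.diff(x)>3)[0]+1) if len(g)>5])
y=hmask(im,'yellow');y[336:]=False;t=max(blobs(y,100),key=lambda t:t[0]);print(t[0],t[1])
E
```

```text
eef_pos: [491.2, 214.1, 107.4]
orientation: [[0.998, 0.067, -0.001], [0.067, -0.998, -0.001], [-0.001, 0.0, -1.0]]
t: 33.3
eef_pos: [501.8, 293.0, 26.9]
orientation: [[0.998, 0.066, 0.0], [0.066, -0.998, -0.0], [0.0, 0.0, -1.0]]
ft_force: [-0.5, 0.4, -0.6]
opening: 0.253
finger_force: 30.0
33.3 [501.8 293.   26.9]
30 [(np.int64(225), np.int64(252)), (np.int64(383), np.int64(410)), (np.int64(533), np.int64(573))]
100 [(np.int64(230), np.int64(247)), (np.int64(380), np.int64(405)), (np.int64(523), np.int64(560))]
150 [(np.int64(394), np.int64(402)), (np.int64(515), np.int64(551))]
3875 [321.  297.4]
```

Yellow is at column 321, centred between the dividers at about 239 and 396. I lower and release it.

```bash
python3 -m creep '0 0 0.006 0 1; 0 0 0.004 0 1; 0 0 0.003 0 1; 0 0 0.001 0 1; 0 0 0 0 1; 0 0 0 0 1' | sed -n '2p;4p'; python3 -m creep '0 0 0.0007 0 1; 0 0 0 0 1; 0 0 0 0 1'| sed -n '2p;4p'
```

```text
eef_pos: [501.7, 293.4, 12.4]
ft_force: [-0.3, -1.1, -0.7]
eef_pos: [501.7, 293.4, 12.4]
ft_force: [-2.7, -1.6, 5.1]
```

Contact. I release, rise, step back so the wrist camera sees the rest, and check all four.

```bash
python3 -m creep '0 0 0 0 -0.1; 0 0 0 0 -0.1; 0 0 0 0 -0.1; 0 0 0 0 -0.1; 0 0 0 0 -0.1; 0 0 -0.02 0 -0.1; 0 0 -0.04 0 -0.1; 0 0 -0.045 0 -0.1; 0 0.02 -0.045 0 -0.1; 0 0.02 -0.045 0 -0.1; 0 0.02 -0.045 0 -0.1; 0 0.02 -0.045 0 -0.1' | sed -n '2p'; python3 -m creep '0 0.02 0 0 -0.1; 0 0 0 0 -0.1; 0 0 0 0 -0.1'; python3 snap.py f1
python3 - <<'E'
from meas import *
im,c=L('f1');cv2.imwrite('pics/f1v.png',im);ex=np.array([.9978,.0666]);ey=np.array([-.0666,.9978]);o=np.array([495.4,194.2])
for f in('red','blue','yellow'):
    m=hmask(im,f);m[336:]=False;t=max(blobs(m,100),key=lambda t:t[0]);p=plane(c,t[1],24)[0,:2]-o;print(f,t[0],t[1],'rest x,y',p@ex-55,p@ey)
# bystanders, before/after (side view)
a=cv2.imread('pics/side0.png');b=robot.camera('side');cv2.imwrite('pics/side1.png',b)
for n,(x0,y0,x1,y1) in(('tape',(225,190,280,230)),('block',(200,238,248,278))): print(n,cv2.absdiff(a,b)[y0:y1,x0:x1].mean(),cv2.phaseCorrelate(*[np.float64(cv2.cvtColor(q[y0:y1,x0:x1],cv2.COLOR_BGR2GRAY)) for q in(a,b)]))
E
```

```text
eef_pos: [506.6, 212.8, 298.7]
t: 35.75
eef_pos: [508.1, 193.5, 296.2]
orientation: [[0.998, 0.065, -0.001], [0.065, -0.998, 0.0], [-0.001, -0.0, -1.0]]
ft_force: [-0.7, -0.4, -0.2]
opening: 0.55
finger_force: 0.0
35.75 [508.1 193.5 296.2]
red 7701 [ 52.4 173.5] rest x,y -11.489562037634443 315.16067567763946
blue 1259 [292.7 208.2] rest x,y -53.58240937963632 31.85126166083701
yellow 1178 [238.9 209.2] rest x,y -54.860487144146674 97.45518938002421
tape 34.0880303030303 ((0.4080935702186821, 0.34560843434411126), 0.6762702680746628)
block 37.02916666666667 ((-0.04864630688629745, 0.028384876186297703), 0.6696367610930146)
```

View pics/f1v.png

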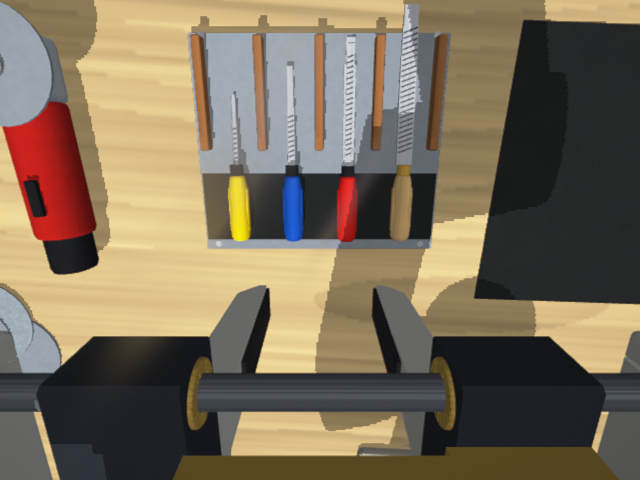

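f1v shows all four files lying straight in their lanes with handles on the strip: yellow (240,208), blue (293,208), red (347,208), and wood (401,208) on the workpiece side. The tape roll and packing block shifted less than a pixel in the side view, so I hand in.

```bash
python3 -c "
from workcell import robot
print(robot.job_done())"
```

```text
the job is handed in; nothing more can be done
None
```

The job is handed in at about 36 s: the final picture shows wood, red, blue and yellow each in its own lane, longest nearest the steel lattice, with handles on the strip and blades pointing away from the robot; the hand-in gave no verdict back.

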